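# Hang and close the lift-off door of a dry-storage cabinet

### The job

Hang the washed blue door, now standing in the draining rack, back on the grey cabinet's two hinge pins: feel for the pins, whose plate is adjustable, and press the door home until the orange retainer snaps over its lower collar. Then swing it shut over the sill catch, flat against the seal, and let go. Be gentle: never load the door against the cabinet with more than 45 N, do not drop it, and leave everything else on the bench where it is.

Things in the scene. Friction and masses are not known exactly. Their poses are not given: they have to be found in the camera images.
- cabinet: Grey sample cabinet, fixed to the bench, 104 deep x 152 wide x 178 high; origin at the centre of its underside, x to its back, y to its left seen from the robot, z up. Front panel at x -52, sill at the foot out to x -98 (y 28..72, top z 18). The closed door rests on the black gasket of the raised door frame, face at x -64 (y -19..62, z 33..165).
- pin_mark (a point): Nominal hinge axis: cabinet x -71, y -44, z 24 (height of the seated door's lower edge); axes as the cabinet's. Two brass pins stand on this axis, 8 dia., 20 high, last 2 tapered to 6.6; feet at mark z 14 and 118. Their plate is clamped by hand in slots: the pins really stand up to 8 off along +-y (unmeasured), up to 1.5 high or low, exact in x. Plate face at x +15.
- retainer_mark (a point): Tip of the orange spring retainer of the lower hinge at rest, nominal (it shifts with the plate). Its nose, 10 wide, slopes at 45 degrees up and back from the tip and stands 3 in the way of the door's lower collar; the collar must be pressed past it, some 6 to 15 N downward beyond the door's weight, about 7 to 12 above its seat; then it snaps over the collar.
- catch_mark (a point): Tip of the white spring catch in the sill, 9.5 in front of the hinge axis (6 of that is half the thickness of the door). A 45-degree nose, 18 wide along cabinet y, 3 higher than the door's lower edge. The closing door pushes it down with 1 to 4 N, rides over it and is held behind it, flat on the gasket.
- door: Blue-framed lift-off door with clear pane, 0.2 to 0.33 kg. Origin on its hinge axis at its lower edge; z up; leaf runs along -x from 13 to 115, 12 thick (y -6..6), z 0..150. Outside is -y, with a black pull at x -105, z 52..98, standing out 24. Wide open, its axes are parallel to the cabinet's and the leaf points to the robot; shut, it is turned -1.57 about z, leaf along cabinet +y.
- low_socket (a point): Foot of the lower socket, on the door's hinge axis, 14 over its lower edge. Both sockets (the other foot 104 higher) are steel tubes with a 10 dia. through bore, 15 outer dia., 18 long, with a collar 25 dia. and 6 high at the foot. Seated, the feet stand on the two pin feet.
- door_top (a point): Middle of the door's top edge, 64 from the hinge axis, 150 over the lower edge. The solid top rail below it, 102 long, 12 thick, 32 high, is the place to grip.
- door_edge (a point): Lower end of the door's free edge, 115 from the hinge axis along the door's -x.
- drain_rack: White draining rack, fixed, 140 x 118; origin at the centre of its underside. Two slots along its x, 14 wide, at y +26 and -26, between pairs of round posts (x -39 and 35, tops at z 54); parts stand on ribs at z 8.8. The door is in one slot (leaf along the rack's x, hinge end at +x), a vented shelf in the other, either way round.
- vent_shelf: White vented shelf plate in the rack's other slot, 100 x 10 x 84 high; origin at its lower edge, 13 beyond its +x end. Leave it.
- beaker: Clear beaker, 67 dia., 71 high, origin under its centre. Leave it.
- lab_timer: White lab timer lying flat, 64 x 66 x 18, origin under its centre. Leave it.
- green_rack: Green tube rack, 100 x 158 x 31, origin under its centre. Leave it.
- pen: White and blue pen, 145 long, 9 high, origin under its centre. Leave it.

How it is judged:
By the outcome, as a careful person would: the job done as asked, in the order asked, and still so for the second after the job is handed in, with the robot touching nothing.
It also fails if it takes over 72 s, if anything falls off the work surface, if the arm or the gripper's body presses on something with over 40 N, if the wrist force passes 120 N, or if a joint passes its speed limit or range.

### The arm

A 7-joint arm with a two-finger parallel gripper is mounted at the origin on a cart in front of the work surface, level with it; the furniture and walls round the work are solid. World frame = base frame: x ahead of the robot, y to its left, z up, the work surface at z = 0. Lengths are in m, angles in rad, forces in N, time in s.
With the tool pointing down it reaches from about 0.35 to 0.9 m from the base axis. Payload 8.1 kg.
Tool frame: the origin (TCP) lies at the centre of the arm's flange, where the gripper is bolted on; the fingertips stand 178 mm ahead of it and the grasp point (between the pads) lies 159 mm ahead of it; z points along the fingers, y is the line along which they close (so a half turn about z gives the same grasp; the last joint's range is limited). The gripper opens to 92 mm and grips with 3 to 60 N. Pads are 19 mm wide; open, the fingers measure 130 mm over their backs; the gripper's body (75 mm by 190 mm) begins 47 mm behind the grasp point.
Start: joints at [-1.418, 0.434, 0.025, 1.573, -0.012, 1.134, -0.075], TCP at [0.158, 0.605, 0.405] pointing down, gripper open.
Joint ranges: [-2.62, 2.62], [-0.44, 2.09], [-1.27, 1.32], [0.08, 2.57], [-1.32, 4.46], [0.12, 2], [-2.74, 2.74]. Speed limits (rad/s): [2.22, 2.22, 3.01, 3.01, 3.14, 3.14, 3.14].

### API

Orientations are given as a rotation vector (axis times angle).
In Python, from cell import arm gives the robot as it stands. The module is installed in compiled form; this text tells all that it offers.
- The arm moves only by the shell command python3 -m inch 'ROWS' [FORCE]. ROWS is text: rows parted by semicolons, each of 5 numbers parted by spaces: the shift along the tool's x, y, z in m, then the turn about the tool's z in rad, then the finger opening in m, from 0 to 0.0918. In form: x y z roll fingers; .... A call has 1 to 5 rows; each row is the pose to reach, as a shift and turn from the pose commanded when the call began, along the tool's axes at that moment; what a row does not reach only later rows make up. A row lasts 1/10 s, in which the tool goes at most 50 mm and 8.59 degrees, less where a joint would pass 70% of its speed; a pose out of reach is approached as far as the arm can. A call with a gripper value outside its range is refused whole. The fingers move at their own pace and stop on an object; FORCE is the grip in N (left out, the last holds). Time passes only in rows, so rows that repeat a pose let the fingers close. It gives the time, the measured TCP pose, the force, the opening and the grip force at its end, in the units of the state.
- arm.observe(): the state, without advancing time (a new reading comes with each control period).
- arm.get_image(name): name is "scene" or "top" or "wrist"; returns the picture (420x560x3 uint8, red, green, blue); there is no depth.
- arm.get_calibration(name): a dict with "intrinsics" (3x3 intrinsics, pixels), "pose" (4x4, takes a point from camera to world coordinates). Camera axes: x right, y up, looking along -z (the intrinsics and any distortion apply to the point x, -y, -z); pixel columns grow to the right and rows downward; lengths in m; the calibration is good to about 2 mm. A picture is of the moment at which its call begins: read the wrist's pose just before it. get_calibration takes no time and is no camera call; for the wrist camera it gives the pose at the moment of the call.
- arm.sign_off(): hands the job in; it is judged then, once.
Trained networks look in the newest picture that a camera, given by its name, has taken for a name from the list of things; names that differ only in an ending like _2 or _b are one class to them, and where a whole thing is asked for, a point or a joint stands for the part that bears it (a point fixed in the world has none). Each returns a list of dicts, best first, with "conf" (0 to 1); they miss things now and then, are a little off and sometimes report something else, mostly with a low value. They report only what shows in the picture. A call takes as long as a camera call.
- arm.look_for(camera, query): "point" ([row, column] in pixels, amid what is visible of it).
- arm.silhouettes(camera, query): "region" (420x560 bool, what is visible of it) and "point" ([row, column] in pixels, amid what is visible of it).
- arm.place_of(camera, query): "point" ([row, column] in pixels: a listed point, or the origin of a listed thing).
The state is a dict: "clock": time; "joints": joint angles; "dq": joint speeds; "joint_efforts": joint torques, N m; "position": TCP position; "ee_rot": TCP orientation; "force": force on the tool from outside, world axes, zero at the start; "ft_torque": the same for the moment, N m; "width": opening from 0.0 (shut) to 1.0 (fully open); "gripper_force": force on a finger pad.
Only numpy, scipy, OpenCV 4.12 (cv2) and the standard library are available. Lean on these libraries where they do the work, as an engineer would, in place of code of your own. Each camera call takes 0.05 s, during which the arm holds its last target. There are 200 camera calls.

## Working session

There is one attempt and no reset: what is moved stays moved. The work goes in short steps, Python scripts to look and compute and a shell command to move; the robot and the scene stay as the last step left them, time stands still between calls to the robot, and variables do not carry over. Pictures are saved under pics/ and viewed, at most 10 in all, crops included, and the job is handed in when it is done.

```bash
mkdir -p pics; cat > h.py <<'E'
import numpy as np, cv2
from cell import arm
from scipy.spatial.transform import Rotation as R
def ray(cam,pt):
    c=arm.get_calibration(cam);K=np.array(c["intrinsics"]);P=np.array(c["pose"])
    r,cl=pt; d=np.linalg.inv(K)@[cl,r,1]; d=P[:3,:3]@[d[0],-d[1],-d[2]]
    return P[:3,3],d/np.linalg.norm(d)
def onz(cam,pt,z):
    o,d=ray(cam,pt); return o+d*(z-o[2])/d[2]
def tri(rays):
    A=np.zeros((3,3));b=np.zeros(3)
    for o,d in rays:
        M=np.eye(3)-np.outer(d,d);A+=M;b+=M@o
    p=np.linalg.solve(A,b);return p,[round(1000*np.linalg.norm(np.cross(p-o,d)),1) for o,d in rays]
def proj(cam,p):
    c=arm.get_calibration(cam);K=np.array(c["intrinsics"]);P=np.array(c["pose"])
    q=P[:3,:3].T@(np.array(p)-P[:3,3]); u=K@[q[0],-q[1],-q[2]]; return u[:2]/u[2]
def save(cam,n,crop=None,s=1):
    im=arm.get_image(cam)
    if crop: im=im[crop[0]:crop[1],crop[2]:crop[3]]
    cv2.imwrite(f"pics/{n}.png",cv2.resize(im[:,:,::-1],None,fx=s,fy=s))
E
python3 - <<'E'
from h import *
np.set_printoptions(precision=4,suppress=True)
ims=[arm.get_image(c) for c in("scene","top")]
cv2.imwrite("pics/a.png",ims[0][:,:,::-1]);cv2.imwrite("pics/b.png",ims[1][:,:,::-1])
for q in["cabinet","pin_mark","retainer_mark","catch_mark","door","low_socket","door_top","door_edge","drain_rack","vent_shelf"]:
    rs=[]
    for c in("scene","top"):
        r=arm.place_of(c,q)
        for k in r[:2]: print(q,c,np.round(k["point"],1),round(k["conf"],2))
        if r: rs.append(ray(c,r[0]["point"]))
    if len(rs)==2: print("   ",*tri(rs))
s=arm.observe();print(s)
for c in("scene","top","wrist"):print(arm.get_calibration(c))
E
```

```text
cabinet scene [229.1 235.7] 0.63
cabinet top [183.8 274.6] 0.58
cabinet top [204.5 286.3] 0.53
    [ 0.5956 -0.0272  0.005 ] [np.float64(0.5), np.float64(0.5)]
pin_mark scene [224.  269.4] 0.64
pin_mark top [209.4 287.7] 0.8
    [ 0.5182 -0.0645  0.0216] [np.float64(2.7), np.float64(2.7)]
retainer_mark scene [217.2 269.3] 0.84
retainer_mark top [233.5 171.9] 0.3
    [0.4115 0.1797 0.4041] [np.float64(5.4), np.float64(5.4)]
catch_mark scene [251.7 252.8] 0.71
catch_mark top [204.6 253.2] 0.76
    [0.5243 0.0331 0.0349] [np.float64(5.1), np.float64(5.1)]
door scene [147.  308.6] 0.64
door top [245.5 235. ] 0.73
door top [199.5 389.5] 0.72
    [0.394  0.0461 0.4245] [np.float64(5.9), np.float64(5.9)]
low_socket scene [144.8 307.2] 0.75
low_socket top [199. 386.] 0.73
    [ 0.5371 -0.3505  0.032 ] [np.float64(3.4), np.float64(3.4)]
door_top scene [117.5 330.9] 0.59
door_top top [215.9 391.3] 0.81
door_top top [238.7 381.9] 0.41
    [ 0.4738 -0.3358  0.1622] [np.float64(2.1), np.float64(2.1)]
door_edge scene [165.6 341. ] 0.59
drain_rack scene [162.9 320.4] 0.71
drain_rack scene [144.4 27
[... 1094 characters left out ...]
923],
       [ 0.    ,  0.    ,  0.    ,  1.    ]])}
{'intrinsics': array([[489.7211,   0.    , 279.0099],
       [  0.    , 489.7211, 208.5453],
       [  0.    ,   0.    ,   1.    ]]), 'pose': array([[-0.0118,  0.991 , -0.1337,  0.3275],
       [-0.9997, -0.0144, -0.0182, -0.0659],
       [-0.02  ,  0.1334,  0.9909,  1.4374],
       [ 0.    ,  0.    ,  0.    ,  1.    ]])}
{'intrinsics': array([[316.803 ,   0.    , 275.9031],
       [  0.    , 316.803 , 206.8861],
       [  0.    ,   0.    ,   1.    ]]), 'pose': array([[ 0.2528, -0.9317, -0.2608,  0.0875],
       [ 0.9675,  0.2431,  0.0694,  0.6226],
       [-0.0013, -0.2698,  0.9629,  0.3851],
       [ 0.    ,  0.    ,  0.    ,  1.    ]])}
```

View pics/a.png

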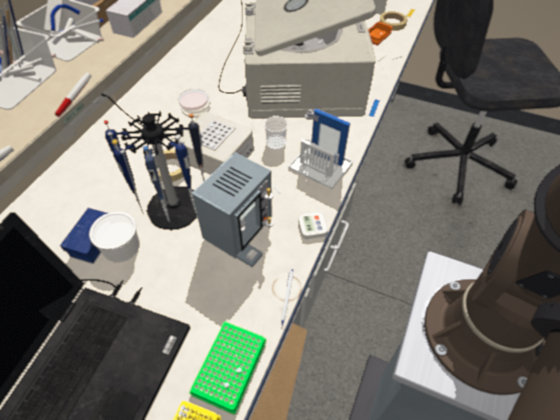

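View pics/b.png

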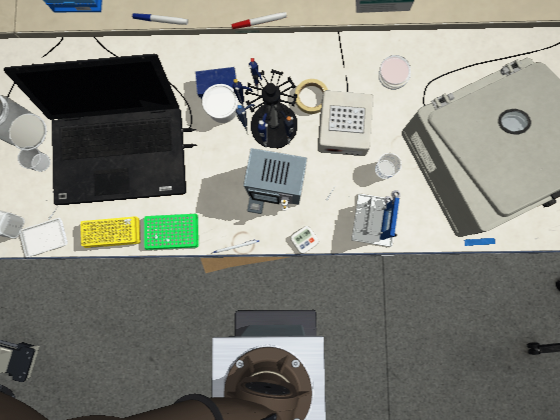

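The scene view shows the door upright in the rack's right slot (~(325,135)), hinge end away from the robot. The cabinet front faces the robot, with its pins on the right side, around (268,200). The top view agrees: door at (392,215), cabinet at (275,180). I'll go over the cabinet front and look with the wrist camera.

```bash
M="python3 -m inch"
python3 -m inch '-0.028 -0.0395 0 0 0.09; -0.056 -0.079 0 0 0.09; -0.084 -0.1185 0 0 0.09; -0.112 -0.158 0 0 0.09; -0.14 -0.1975 0 0 0.09'
python3 -m inch '-0.028 -0.0395 0 0 0.09; -0.056 -0.079 0 0 0.09; -0.084 -0.1185 0 0 0.09; -0.112 -0.158 0 0 0.09; -0.14 -0.1975 0 0 0.09'
python3 -m inch '-0.028 -0.0395 0 0 0.09; -0.056 -0.079 0 0 0.09; -0.084 -0.1185 0 0 0.09; -0.112 -0.158 0 0 0.09; -0.112 -0.158 0 0 0.09'
cat > look.py <<'E'
from h import *
import sys
np.set_printoptions(precision=4,suppress=True)
save("wrist",sys.argv[1])
for q in sys.argv[2:]:
    for k in arm.place_of("wrist",q)[:2]:
        o,d=ray("wrist",k["point"]); print(q,np.round(k["point"],1),round(k["conf"],2),o,d)
E
python3 look.py c cabinet pin_mark retainer_mark catch_mark
```

```text
clock: 1.6
position: [0.2441, 0.3762, 0.4049]
ee_rot: [0.401, 3.116, 0.001]
force: [0.2, -0.5, -0.1]
width: 0.984
gripper_force: 0.0
clock: 2.1
position: [0.3293, 0.1497, 0.4051]
ee_rot: [0.4, 3.115, 0.002]
force: [1.1, 0.5, -0.1]
width: 0.979
gripper_force: 0.0
clock: 2.6
position: [0.3986, -0.0348, 0.4055]
ee_rot: [0.412, 3.112, -0.002]
force: [-0.4, 0.5, 0.2]
width: 0.979
gripper_force: 0.0
cabinet [310.1 317.9] 0.82 [ 0.3269 -0.0122  0.3851] [ 0.564  -0.0209 -0.8255]
pin_mark [215.  224.9] 0.51 [ 0.3266 -0.0113  0.385 ] [ 0.2403 -0.2282 -0.9435]
retainer_mark [293.1 279.7] 0.61 [ 0.3265 -0.0108  0.385 ] [ 0.4989 -0.1187 -0.8585]
```

View pics/c.png

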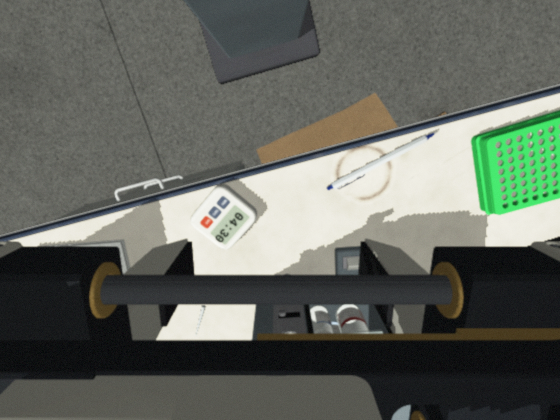

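The wrist picture shows the timer (225,215), the pen (385,160) and the cabinet front only at the bottom edge (~(310,320)), behind the gripper. I'll move forward so the pins come into view.

```bash
python3 -m inch '-0.04 0 -0.01 0 0.09; -0.08 0 -0.02 0 0.09; -0.104 -0.004 -0.02 0 0.09; -0.104 -0.004 -0.02 0 0.09'
python3 look.py d cabinet pin_mark retainer_mark catch_mark
```

```text
clock: 3.25
position: [0.4993, -0.059, 0.4247]
ee_rot: [0.398, 3.115, -0.002]
force: [-0.8, 0.5, 0.3]
width: 0.982
gripper_force: 0.0
cabinet [238.9 315.3] 0.94 [ 0.4261 -0.0408  0.4046] [ 0.3799  0.0264 -0.9246]
pin_mark [193.6 277.8] 0.55 [ 0.4256 -0.0408  0.4047] [ 0.2215 -0.0527 -0.9737]
retainer_mark [207.8 277.8] 0.69 [ 0.4254 -0.0409  0.4048] [ 0.2638 -0.0632 -0.9625]
```

View pics/d.png

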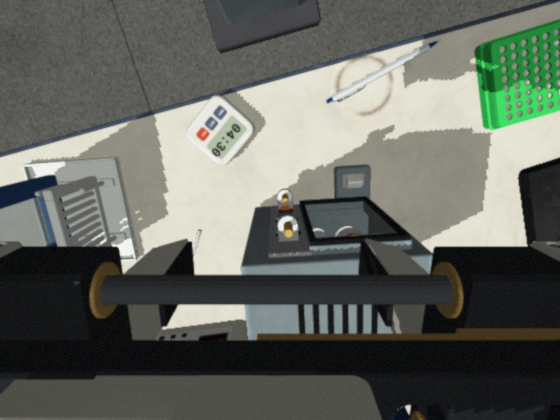

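The pins show clearly: the upper at about (288,227), the lower at (286,198) with the orange retainer just below it, the sill catch at (353,180). I'll zoom in on this picture to read the pins and panel edges.

```bash
python3 -c "
import cv2;i=cv2.imread('pics/d.png');cv2.imwrite('pics/e.png',cv2.resize(i[155:255,240:420],None,fx=4.4,fy=4.4,interpolation=cv2.INTER_CUBIC))"
```

```text
(no output)
```

View pics/e.png

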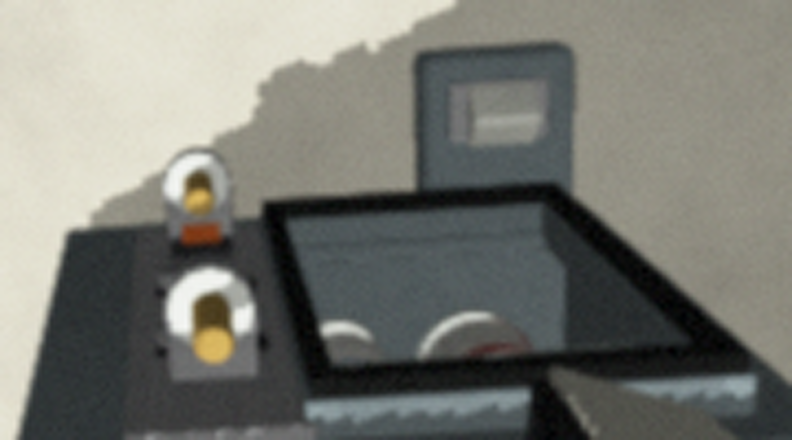

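```bash
cat > fit.py <<'E'
from h import *
from scipy.optimize import least_squares
np.set_printoptions(precision=4,suppress=True)
px=lambda u,v:np.array([(u+.5)/4.4-.5+240,(v+.5)/4.4-.5+155])
C=[((-64,-19,165),(313,398)),((-64,62,165),(752,368)),((-64,-19,33),(266,206)),((-64,62,33),(556,187)),((-98,28,18),(417,47)),((-98,72,18),(574,46))]
def w(p,q): return np.array([q[0],q[1],0])+R.from_euler('z',q[2]).apply(np.array(p)/1000)
def f(q): return np.concatenate([proj("wrist",w(p,q))-px(*u) for p,u in C])
s=least_squares(f,[.595,-.027,-.1],loss='soft_l1');q=s.x
print(q,f(q).reshape(-1,2))
for n,p,u in[("up",(-71,-44,162),(214,346)),("lo",(-71,-44,58),(201,203))]:
    print(n,"nominal",w(p,q),"seen",onz("wrist",px(*u)[::-1],p[2]/1000), (R.from_euler('z',-q[2]).apply(onz("wrist",px(*u)[::-1],p[2]/1000)-[q[0],q[1],0]))*1000)
E
python3 fit.py
```

```text
[ 0.5941 -0.0304 -0.1632] [[-0.2144 -0.7747]
 [ 0.2719 -2.4387]
 [-0.9089  1.2825]
 [ 0.075  -0.2841]
 [ 0.1375  4.2661]
 [ 0.4157  1.2445]]
up nominal [ 0.5169 -0.0623  0.162 ] seen [ 0.5151 -0.0541  0.162 ] [-74.0395 -36.2576 162.    ]
lo nominal [ 0.5169 -0.0623  0.058 ] seen [ 0.5148 -0.0535  0.058 ] [-74.4836 -35.7224  58.    ]
```

```bash
python3 -m inch '-0.008 -0.045 0 0 0.09; -0.016 -0.09 0 0 0.09; -0.024 -0.135 0 0 0.09; -0.032 -0.18 0 0 0.09; -0.04 -0.225 0 0 0.09'
python3 -m inch '-0.005 -0.043 0 0 0.09; -0.005 -0.043 0 0 0.09; -0.005 -0.043 0 0 0.09'
python3 look.py f door low_socket door_top door_edge drain_rack
```

```text
clock: 4.0
position: [0.478, -0.2883, 0.425]
ee_rot: [0.399, 3.116, 0.002]
force: [0.8, 0.3, 0.3]
width: 0.98
gripper_force: 0.0
clock: 4.3
position: [0.4718, -0.3308, 0.4247]
ee_rot: [-0.404, -3.115, -0.001]
force: [0.4, 1.1, -0.1]
width: 0.981
gripper_force: 0.0
door [230.2 268.4] 0.84 [ 0.4023 -0.311   0.405 ] [ 0.3227 -0.1079 -0.9403]
low_socket [234.2 270.8] 0.79 [ 0.4026 -0.3108  0.405 ] [ 0.3362 -0.1034 -0.9361]
door_top [216.1 265.8] 0.6 [ 0.4026 -0.3109  0.405 ] [ 0.2801 -0.1054 -0.9542]
door_edge [141.5 263. ] 0.69 [ 0.4026 -0.311   0.4051] [ 0.0574 -0.0564 -0.9968]
door_edge [209.6 517.7] 0.15 [ 0.4026 -0.311   0.4051] [ 0.3659  0.5318 -0.7638]
drain_rack [182.2 288.8] 0.61 [ 0.4026 -0.3113  0.4051] [ 0.198  -0.0099 -0.9801]
```

View pics/f.png

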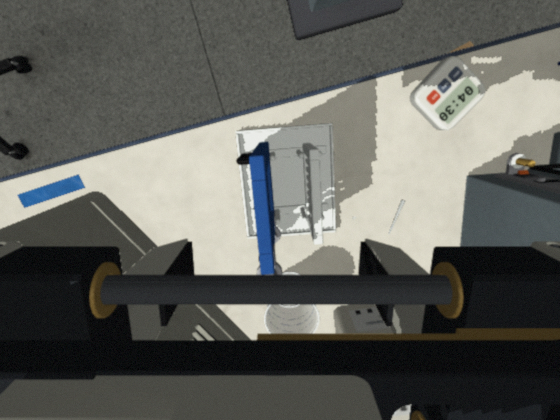

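The blue door runs from (258,145) to (266,275), pull on its left at (245,157), shelf in the other slot. Zooming for the top-rail corners.

```bash
python3 -c "
import cv2;i=cv2.imread('pics/f.png');cv2.imwrite('pics/g.png',cv2.resize(i[130:280,215:345],None,fx=4,fy=4,interpolation=cv2.INTER_CUBIC))"
```

```text
(no output)
```

View pics/g.png

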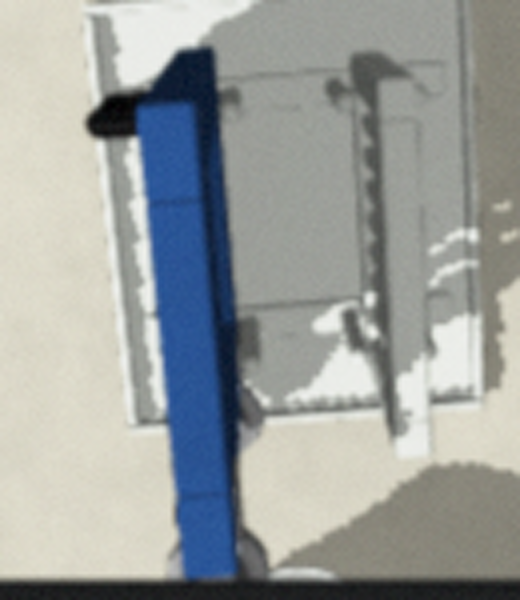

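```bash
python3 - <<'E'
from h import *
np.set_printoptions(precision=4,suppress=True)
P=lambda u,v:onz("wrist",((v+.5)/4-.5+130,(u+.5)/4-.5+215),.1588)
a,b,c,d=P(137,104),P(197,102),P(185,577),P(236,576)
print(a,b,c,d,np.linalg.norm(a-b))
m1,m2=(a+b)/2,(c+d)/2; u=(m2-m1)[:2]; L=np.linalg.norm(u);u/=L
print("len",L,"doorx",u,"yaw",np.arctan2(u[1],u[0]))
edge=m1[:2]; ctr=edge+.051*u; print("ctr",ctr,"axis",edge+.115*u)
s=arm.observe(); Rt=R.from_rotvec(s["ee_rot"]).as_matrix(); print(s["position"],Rt)
dl=np.array([*ctr,.1588-.015+.159])-s["position"]; print("tool delta",Rt.T@dl)
ydir=np.arctan2(Rt[1,1],Rt[0,1]);print("tool y ang",ydir,"door y",np.arctan2(u[1],u[0])+np.pi/2)
E
```

```text
[ 0.4244 -0.3386  0.1588] [ 0.4269 -0.3273  0.1588] [ 0.524  -0.3562  0.1588] [ 0.5265 -0.3455  0.1588] 0.01159738694013711
len 0.10120382528934489 doorx [ 0.9843 -0.1766] yaw -0.17756151829846364
ctr [ 0.4758 -0.342 ] axis [ 0.5388 -0.3533]
[ 0.4733 -0.329   0.4248] [[-0.968   0.2509  0.0004]
 [ 0.2509  0.968   0.0007]
 [-0.0002  0.0007 -1.    ]]
tool delta [-0.0057 -0.012   0.122 ]
tool y ang 1.3172193188476953 door y 1.393234808496433
```

```bash
python3 -m inch '-0.016 -0.011 0.02 -0.076 0.05; -0.016 -0.011 0.055 -0.076 0.05; -0.016 -0.011 0.09 -0.076 0.05; -0.016 -0.011 0.119 -0.076 0.05; -0.016 -0.011 0.119 -0.076 0.05'
python3 -m inch '0 0 0 0 0.03; 0 0 0 0 0.025; 0 0 0 0 0.02;0 0 0 0 0.018;0 0 0 0 0.016' 5
python3 -m inch '0 0 0 0 0.01; 0 0 0 0 0.008; 0 0 0 0 0.008;0 0 0 0 0.008;0 0 0 0 0.008' 5
python3 -c "
from h import *
s=arm.observe();print(s['position'],s['force'],s['ft_torque'])"
```

```text
clock: 5.1
position: [0.4849, -0.3431, 0.3023]
ee_rot: [-0.28, -3.123, -0.005]
force: [-0.2, -0.8, -0.2]
width: 0.593
gripper_force: 0.0
clock: 5.6
position: [0.4856, -0.3452, 0.3064]
ee_rot: [0.282, 3.128, -0.0]
force: [0.3, -0.6, -0.3]
width: 0.186
gripper_force: 0.0
clock: 6.1
position: [0.4855, -0.3452, 0.306]
ee_rot: [0.282, 3.128, -0.0]
force: [-0.6, 1.6, 6.2]
width: 0.127
gripper_force: 5.0
[ 0.48550755 -0.34520805  0.30599762] [-0.56501362  1.61837487  6.24820314] [0.20259823 0.14352311 0.04248164]
```

```bash
python3 -m inch '0 0 0 0 0.004; 0 0 0 0 0.004; 0 0 0 0 0.004;0 0 -0.002 0 0.004; 0 0 -0.004 0 0.004' 50
python3 -m inch '0 0 -0.01 0 0.004; 0 0 -0.02 0 0.004; 0 0 -0.03 0 0.004;0 0 -0.04 0 0.004; 0 0 -0.05 0 0.004' 50
python3 -m inch '0 0 -0.015 0 0.004; 0 0 -0.03 0 0.004; 0 0 -0.045 0 0.004;0 0 -0.045 0 0.004; 0 0 -0.045 0 0.004' 50
python3 -c "
from h import *
s=arm.observe();print(s['position'],s['ee_rot'],s['force'],s['ft_torque'])"
python3 look.py i door_edge door_top low_socket
```

```text
clock: 6.6
position: [0.4852, -0.3449, 0.3093]
ee_rot: [-0.282, -3.128, -0.001]
force: [-0.1, -0.2, -2.1]
width: 0.129
gripper_force: 50.0
clock: 7.1
position: [0.4855, -0.3451, 0.3609]
ee_rot: [0.282, 3.128, -0.0]
force: [-0.0, 0.1, -1.4]
width: 0.123
gripper_force: 50.0
clock: 7.6
position: [0.4854, -0.345, 0.4048]
ee_rot: [0.282, 3.128, 0.0]
force: [0.2, -0.8, -2.7]
width: 0.129
gripper_force: 50.0
[ 0.48540625 -0.34496722  0.40480314] [2.81863822e-01 3.12837980e+00 1.43214782e-04] [ 0.24257088 -0.76755244 -2.66727799] [ 0.03251565 -0.01039058  0.02345982]
door_edge [129.6 276.6] 0.69 [ 0.4134 -0.3323  0.3844] [ 0.0325 -0.0044 -0.9995]
door_top [267.6 277. ] 0.84 [ 0.4134 -0.3323  0.3843] [ 0.4383 -0.0768 -0.8955]
```

View pics/i.png

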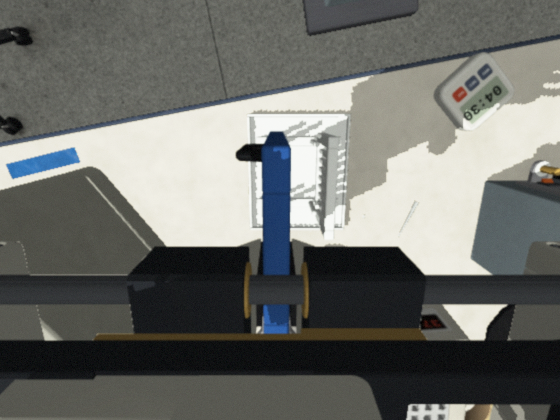

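The door hangs straight in the grip, its free end at about (276,150), and the rack is left alone. I'll measure the free-end edge numerically to get the hinge axis relative to the tool.

```bash
python3 - <<'E'
from h import *
np.set_printoptions(precision=4,suppress=True)
im=cv2.imread("pics/i.png"); print(im[128:172:1,272:282].mean(1).astype(int).tolist())
print(im[200,255:300].astype(int).tolist())
s=arm.observe();Rt=R.from_rotvec(s["ee_rot"]).as_matrix()
for r in (146,148,150,152,154,156):
  p=onz("wrist",(r,276),.2576); print(r,Rt.T@(p-s["position"]))
for r,c in((200,262),(200,291)):
  p=onz("wrist",(r,c),.2576); print(r,c,Rt.T@(p-s["position"]))
E
```

```text
[[246, 248, 246], [245, 247, 245], [232, 234, 230], [157, 153, 144], [73, 54, 43], [60, 36, 19], [58, 33, 17], [58, 33, 16], [59, 33, 18], [59, 34, 17], [59, 33, 17], [60, 34, 18], [60, 35, 18], [61, 34, 18], [60, 33, 17], [59, 33, 17], [62, 35, 19], [76, 43, 22], [101, 56, 28], [128, 72, 37], [148, 84, 43], [160, 92, 47], [154, 88, 45], [133, 75, 38], [115, 65, 34], [112, 62, 33], [111, 63, 31], [113, 63, 33], [112, 63, 33], [111, 62, 31], [109, 61, 31], [108, 61, 32], [107, 60, 30], [107, 61, 31], [107, 60, 31], [108, 61, 32], [107, 61, 30], [109, 62, 33], [108, 61, 31], [107, 61, 31], [108, 61, 31], [108, 61, 30], [108, 61, 31], [109, 62, 32]]
[[178, 184, 184], [201, 207, 204], [233, 237, 235], [242, 245, 244], [243, 246, 244], [243, 246, 245], [228, 230, 228], [162, 154, 144], [99, 65, 47], [97, 54, 31], [103, 61, 32], [103, 58, 28], [105, 58, 31], [107, 60, 33], [106, 60, 31], [106, 60, 28], [108, 60, 33], [106, 61, 28], [104, 59, 29], [106, 59, 32], [109, 60, 32], [103, 55, 26], [103, 57, 24], [107, 60, 30], [109, 60, 30], [108, 62, 34], [107, 60, 30], [105, 60, 29], [107, 61, 31], [105, 58, 29], [108, 59, 29], [110, 62, 33], [105, 61, 30], [99, 55, 28], [100, 68, 45], [131, 119, 110], [165, 170, 164], [188, 195, 192], [215, 222, 220], [231, 234, 232], [231, 235, 234], [240, 243, 242], [244, 247, 246], [246, 248, 247], [245, 248, 246]]
146 [ 0.0624 -0.0006  0.1464]
148 [ 0.0616 -0.0006  0.1464]
150 [ 0.0608 -0.0006  0.1464]
152 [ 0.06   -0.0006  0.1464]
154 [ 0.0592 -0.0006  0.1464]
156 [ 0.0584 -0.0006  0.1464]
200 262 [ 0.0404 -0.0064  0.1464]
200 291 [0.0404 0.0056 0.1464]
```

```bash
python3 -m inch '0.0163 0.0396 0 0 0.004; 0.0326 0.0792 0 0 0.004; 0.0489 0.1188 0 0 0.004; 0.0652 0.1584 0 0 0.004; 0.0815 0.198 0 0 0.004'
python3 -m inch '0.0163 0.0396 0.015 0 0.004; 0.0323 0.079 0.03 0 0.004; 0.0323 0.079 0.045 0 0.004; 0.0323 0.079 0.045 0 0.004; 0.0323 0.079 0.045 0 0.004'
cat > st.py <<'E'
from h import *
np.set_printoptions(precision=4,suppress=True)
s=arm.observe();Rt=R.from_rotvec(s["ee_rot"]).as_matrix()
ax=s["position"]+Rt@[-.0525,0,0]
print("axis",ax,"doorbot",s["position"][2]-.2972,"yaw",np.arctan2(-Rt[1,0],-Rt[0,0]),"F tool",Rt.T@s["force"],"T tool",Rt.T@s["ft_torque"])
t=np.array([.515,-.0535,ax[2]]);print("tool delta to pin",Rt.T@(t-ax), s["gripper_force"])
E
python3 st.py
```

```text
clock: 8.3
position: [0.4399, -0.1341, 0.4043]
ee_rot: [-0.282, -3.128, -0.0]
force: [0.9, 0.6, -1.8]
width: 0.123
gripper_force: 50.0
clock: 8.8
position: [0.4231, -0.0529, 0.3599]
ee_rot: [-0.284, -3.128, 0.001]
force: [0.8, 0.3, -2.2]
width: 0.125
gripper_force: 50.0
axis [ 0.4748 -0.0623  0.3599] doorbot 0.06269056057944394 yaw -0.18096027860971173 F tool [-0.6904  0.4008  2.1561] T tool [ 0.0297 -0.0513  0.0037]
tool delta to pin [-0.038   0.0159 -0.    ] 49.99895453453064
```

```bash
python3 -m inch '-0.02 0.008 0 0 0.004; -0.038 0.016 0 0 0.004; -0.038 0.016 0 0 0.004; -0.038 0.016 0 0 0.004'
python3 st.py
python3 -m inch '0 0 0.004 0 0.004; 0 0 0.008 0 0.004; 0 0 0.012 0 0.004; 0 0 0.015 0 0.004; 0 0 0.015 0 0.004'
python3 -m inch '0 0 0.001 0 0.004; 0 0 0.002 0 0.004; 0 0 0.003 0 0.004; 0 0 0.003 0 0.004'
python3 st.py
```

```text
clock: 9.2
position: [0.4636, -0.0444, 0.3602]
ee_rot: [0.285, 3.128, -0.001]
force: [-1.4, 0.4, -1.7]
width: 0.128
gripper_force: 50.0
axis [ 0.5153 -0.0539  0.3602] doorbot 0.0629556782130406 yaw -0.18191823689221304 F tool [1.4017 0.1168 1.7039] T tool [ 0.054   0.003  -0.0247]
tool delta to pin [ 0.0003  0.0004 -0.    ] 49.99899744987488
clock: 9.7
position: [0.463, -0.0432, 0.3443]
ee_rot: [-0.282, -3.128, 0.0]
force: [-1.9, -1.2, -1.9]
width: 0.124
gripper_force: 50.0
clock: 10.1
position: [0.4636, -0.0433, 0.3421]
ee_rot: [0.282, 3.128, 0.001]
force: [-1.3, 0.6, 3.7]
width: 0.126
gripper_force: 50.0
axis [ 0.5152 -0.0527  0.3422] doorbot 0.04494960281838212 yaw -0.17987558511285517 F tool [ 1.3492  0.3392 -3.7139] T tool [0.0474 0.0526 0.0237]
tool delta to pin [ 0.0001 -0.0008 -0.    ] 50.00057637691498
```

```bash
python3 -m inch '0 0 0.001 0 0.004; 0 0 0.001 0 0.004; 0 0 0.001 0 0.004'; python3 st.py
python3 -m inch '0 0 0.001 0 0.004; 0 0 0.001 0 0.004; 0 0 0.001 0 0.004'; python3 st.py
python3 - <<'E'
from h import *
save("scene","j",(140,270,190,330),5)
E
```

```text
clock: 10.4
position: [0.4638, -0.0433, 0.3415]
ee_rot: [0.282, 3.127, 0.001]
force: [-1.8, -0.8, 6.5]
width: 0.126
gripper_force: 50.0
axis [ 0.5155 -0.0527  0.3416] doorbot 0.04434000442134545 yaw -0.17981364725405144 F tool [ 1.6142 -1.0708 -6.4565] T tool [ 0.1345 -0.1171  0.0467]
tool delta to pin [ 0.0003 -0.0008 -0.    ] 50.00155448913574
clock: 10.7
position: [0.4642, -0.0436, 0.3404]
ee_rot: [0.282, 3.126, -0.0]
force: [4.3, -2.1, -0.5]
width: 0.129
gripper_force: 50.0
axis [ 0.5158 -0.053   0.3406] doorbot 0.04322282198470151 yaw -0.18007822164369433 F tool [-4.6055 -1.2689  0.5023] T tool [ 0.2827 -0.9176  0.0349]
tool delta to pin [ 0.0007 -0.0007 -0.    ] 50.000749826431274
```

View pics/j.png

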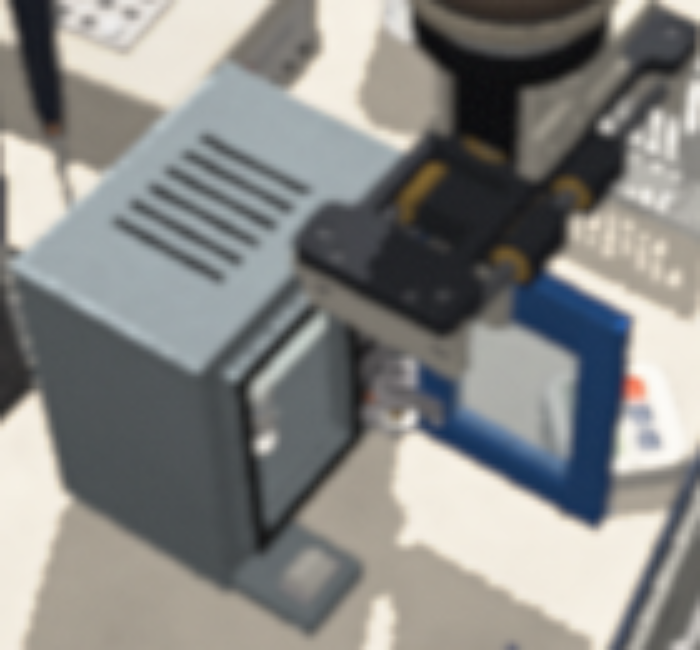

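The scene crop shows the door hinge end at the pins (lower hinge near (390,400)), leaf pointing at the robot. The force drop with a side force suggests the sockets slipped onto the tapers. I'll follow the side force and go on down.

```bash
python3 -m inch '-0.0006 -0.0002 0.0005 0 0.004; -0.0006 -0.0002 0.001 0 0.004; -0.0006 -0.0002 0.001 0 0.004'; python3 st.py
python3 -m inch '0 0 0.001 0 0.004; 0 0 0.0015 0 0.004; 0 0 0.0015 0 0.004'; python3 st.py
```

```text
clock: 11.05
position: [0.4647, -0.0438, 0.339]
ee_rot: [0.282, 3.126, -0.001]
force: [5.8, -3.0, -1.5]
width: 0.127
gripper_force: 50.0
axis [ 0.5164 -0.0532  0.3391] doorbot 0.04179059653441575 yaw -0.18002013087538846 F tool [-6.2626 -1.8762  1.4839] T tool [ 0.2482 -1.5152  0.0326]
tool delta to pin [ 0.0013 -0.0006 -0.    ] 50.00045835971832
clock: 11.35
position: [0.4649, -0.0438, 0.3376]
ee_rot: [0.282, 3.126, -0.001]
force: [6.3, -2.9, -1.0]
width: 0.128
gripper_force: 50.0
axis [ 0.5165 -0.0532  0.3377] doorbot 0.04036332776986362 yaw -0.180067101049807 F tool [-6.7428 -1.7049  1.0371] T tool [ 0.2639 -1.5924  0.0765]
tool delta to pin [ 0.0014 -0.0006 -0.    ] 50.00069618225098
```

```bash
python3 -m inch '-0.001 -0.0003 0 0 0.004; -0.001 -0.0003 0.0 0 0.004; -0.001 -0.0003 0.0 0 0.004'; python3 st.py
python3 -m inch '0 0 0.001 0 0.004; 0 0 0.002 0 0.004; 0 0 0.002 0 0.004'; python3 st.py
```

```text
clock: 11.65
position: [0.4652, -0.044, 0.3373]
ee_rot: [0.282, 3.128, -0.0]
force: [5.8, -1.0, -1.5]
width: 0.129
gripper_force: 50.0
axis [ 0.5169 -0.0534  0.3373] doorbot 0.04008065826781443 yaw -0.1797841635327278 F tool [-5.8809  0.0587  1.4871] T tool [ 0.0509 -1.2442  0.0099]
tool delta to pin [ 0.0018 -0.0004 -0.    ] 49.99956786632538
clock: 11.95
position: [0.4653, -0.0441, 0.3353]
ee_rot: [0.282, 3.127, -0.0]
force: [5.9, -0.9, -2.8]
width: 0.128
gripper_force: 50.0
axis [ 0.517  -0.0534  0.3354] doorbot 0.03807957660837297 yaw -0.17984368611126098 F tool [-5.9843  0.1707  2.8034] T tool [ 0.0903 -1.4169 -0.0029]
tool delta to pin [ 0.0019 -0.0004 -0.    ] 49.99928176403046
```

```bash
python3 -m inch '-0.0015 0 0 0 0.004; -0.0015 0 0.0 0 0.004; -0.0015 0 0.0 0 0.004'; python3 st.py
python3 -m inch '-0.001 0 0.001 0 0.004; -0.001 0 0.002 0 0.004; -0.001 0 0.002 0 0.004'; python3 st.py
```

```text
clock: 12.25
position: [0.4659, -0.0442, 0.3349]
ee_rot: [-0.282, -3.128, -0.0]
force: [1.8, -0.8, -2.5]
width: 0.128
gripper_force: 50.0
axis [ 0.5176 -0.0535  0.3349] doorbot 0.0377268847603911 yaw -0.17977991665762308 F tool [-1.8888 -0.4269  2.4829] T tool [-0.0509 -0.4862 -0.0214]
tool delta to pin [ 0.0026 -0.0004  0.    ] 49.9994820356369
clock: 12.55
position: [0.4668, -0.0444, 0.3328]
ee_rot: [-0.282, -3.127, -0.0]
force: [-0.4, -0.1, -2.2]
width: 0.124
gripper_force: 50.0
axis [ 0.5184 -0.0538  0.3327] doorbot 0.035620501839657925 yaw -0.1798450988337975 F tool [ 0.4097 -0.1877  2.2369] T tool [-0.0083  0.0798 -0.0041]
tool delta to pin [ 0.0034 -0.0003  0.    ] 49.99946057796478
```

Both sockets are on the pins with side forces gone. Next I'll lower toward the retainer.

```bash
python3 -m inch '0 0 0.001 0 0.004; 0 0 0.002 0 0.004; 0 0 0.002 0 0.004'; python3 st.py
python3 -m inch '0 0 0.001 0 0.004; 0 0 0.0015 0 0.004; 0 0 0.0015 0 0.004'; python3 st.py
```

```text
clock: 12.85
position: [0.4664, -0.0445, 0.3311]
ee_rot: [-0.282, -3.127, -0.001]
force: [-5.0, 1.1, 5.0]
width: 0.122
gripper_force: 50.0
axis [ 0.5181 -0.0539  0.3309] doorbot 0.03386644077585632 yaw -0.1800583445357395 F tool [ 5.1096  0.1946 -5.0087] T tool [-0.0153  1.2849 -0.0014]
tool delta to pin [ 0.0031 -0.0002  0.    ] 50.00102877616882
clock: 13.15
position: [0.4664, -0.0445, 0.3299]
ee_rot: [-0.282, -3.126, -0.001]
force: [-7.2, 1.3, 10.7]
width: 0.129
gripper_force: 50.0
axis [ 0.518  -0.0539  0.3297] doorbot 0.032664591457952974 yaw -0.1800549308941644 F tool [  7.3341  -0.0239 -10.7214] T tool [0.095  1.7872 0.0407]
tool delta to pin [ 0.003  -0.0002  0.    ] 50.002509355545044
```

```bash
python3 -m inch '0 0 0.001 0 0.004; 0 0 0.001 0 0.004'; python3 st.py
python3 -m inch '0 0 0.001 0 0.004; 0 0 0.001 0 0.004'; python3 st.py
```

```text
clock: 13.35
position: [0.4664, -0.0444, 0.3283]
ee_rot: [-0.282, -3.126, -0.0]
force: [-2.9, 0.0, -1.7]
width: 0.128
gripper_force: 50.0
axis [ 0.518  -0.0538  0.3282] doorbot 0.0311042679284369 yaw -0.17994407673030835 F tool [ 2.8801 -0.4892  1.6593] T tool [0.1378 1.3318 0.016 ]
tool delta to pin [ 0.003  -0.0002  0.    ] 49.999768137931824
clock: 13.55
position: [0.4665, -0.0444, 0.3271]
ee_rot: [-0.282, -3.127, 0.0]
force: [-4.1, 1.0, -3.0]
width: 0.131
gripper_force: 50.0
axis [ 0.5181 -0.0538  0.327 ] doorbot 0.02993337844412569 yaw -0.17988077934981353 F tool [4.2508 0.2555 3.0512] T tool [ 0.028   1.667  -0.1017]
tool delta to pin [ 0.0031 -0.0003  0.    ] 49.999478459358215
```

```bash
python3 -m inch '0 0 0.001 0 0.004; 0 0 0.002 0 0.004; 0 0 0.003 0 0.004; 0 0 0.003 0 0.004'; python3 st.py
python3 -m inch '0 0 0.001 0 0.004; 0 0 0.0015 0 0.004; 0 0 0.0015 0 0.004'; python3 st.py
python3 -m inch '0 0 0.001 0 0.004; 0 0 0.001 0 0.004'; python3 st.py
```

```text
clock: 13.95
position: [0.4668, -0.0443, 0.324]
ee_rot: [-0.282, -3.128, 0.001]
force: [-1.5, 0.3, -11.5]
width: 0.127
gripper_force: 50.0
axis [ 0.5185 -0.0537  0.3239] doorbot 0.026791828199499657 yaw -0.17979333610690118 F tool [ 1.5087  0.0167 11.4767] T tool [0.1107 0.9093 0.0171]
tool delta to pin [ 0.0034 -0.0004  0.    ] 49.99739170074463
clock: 14.25
position: [0.4675, -0.0445, 0.3233]
ee_rot: [0.282, 3.128, -0.0]
force: [-0.8, 0.5, -6.0]
width: 0.126
gripper_force: 50.0
axis [ 0.5192 -0.0539  0.3233] doorbot 0.02608810023309771 yaw -0.17988951199405012 F tool [0.8338 0.361  6.0331] T tool [ 0.002   0.5684 -0.0098]
tool delta to pin [ 0.0042 -0.0003 -0.    ] 49.99834477901459
clock: 14.45
position: [0.4674, -0.0445, 0.3224]
ee_rot: [0.282, 3.128, 0.0]
force: [-2.1, 1.2, -2.4]
width: 0.127
gripper_force: 50.0
axis [ 0.5191 -0.0539  0.3225] doorbot 0.025215161033793787 yaw -0.1798763555368848 F tool [2.2821 0.8259 2.3718] T tool [ 0.0193  0.6711 -0.0043]
tool delta to pin [ 0.0041 -0.0003 -0.    ] 49.99932646751404
```

The retainer snapped (downward pull of 11 N). Pressing on to the seat.

```bash
python3 -m inch '0 0 0.0008 0 0.004; 0 0 0.0008 0 0.004'; python3 st.py
python3 -m inch '0 0 0.0008 0 0.004; 0 0 0.0008 0 0.004'; python3 st.py
```

```text
clock: 14.65
position: [0.4674, -0.0446, 0.3222]
ee_rot: [0.282, 3.128, 0.001]
force: [-5.8, 1.3, 8.1]
width: 0.128
gripper_force: 50.0
axis [ 0.5191 -0.054   0.3222] doorbot 0.02499535875308284 yaw -0.18005381018003533 F tool [ 5.9577  0.2159 -8.1176] T tool [ 0.0219  1.3639 -0.0211]
tool delta to pin [ 0.0041 -0.0002 -0.    ] 50.00199615955353
clock: 14.85
position: [0.4674, -0.0447, 0.3221]
ee_rot: [0.282, 3.128, 0.002]
force: [-10.2, 2.0, 21.5]
width: 0.127
gripper_force: 50.0
axis [ 0.519  -0.0541  0.3221] doorbot 0.024878849829119698 yaw -0.18003523776577865 F tool [ 10.3357   0.192  -21.4882] T tool [ 0.1847  2.249  -0.0062]
tool delta to pin [ 0.0041 -0.0001 -0.    ] 50.00877320766449
```

Seated (hard stop at 21 N). Next: relax, open, and move to the outside of the leaf to push it shut.

```bash
python3 -m inch '0 0 -0.001 0 0.004; 0 0 -0.001 0 0.004'; python3 st.py
python3 -m inch '0 0 0 0 0.02; 0 0 0 0 0.04; 0 0 0 0 0.045; 0 0 0 0 0.045; 0 0 0 0 0.045' 20
python3 -m inch '0 0 -0.02 0 0.045; 0 0 -0.04 0 0.045; 0 0 -0.05 0 0.045; 0 0 -0.05 0 0.045'
python3 st.py
python3 look.py k door_top door_edge pin_mark
```

```text
clock: 15.05
position: [0.4674, -0.0445, 0.3222]
ee_rot: [0.282, 3.128, 0.001]
force: [-5.5, -0.1, 9.0]
width: 0.129
gripper_force: 50.0
axis [ 0.5191 -0.0539  0.3222] doorbot 0.024986042617855586 yaw -0.17992001069337676 F tool [ 5.3994 -1.0592 -8.9786] T tool [0.0921 1.3282 0.0132]
tool delta to pin [ 0.0041 -0.0003 -0.    ] 50.0023877620697
clock: 15.55
position: [0.4674, -0.0445, 0.3216]
ee_rot: [0.282, 3.129, -0.0]
force: [0.3, 1.0, -0.2]
width: 0.476
gripper_force: 0.0
clock: 15.95
position: [0.4677, -0.0445, 0.3726]
ee_rot: [0.282, 3.126, 0.001]
force: [-1.0, 0.1, -0.6]
width: 0.492
gripper_force: 0.0
axis [ 0.5193 -0.0539  0.3727] doorbot 0.07540878464781031 yaw -0.1796513014959946 F tool [ 1.038  -0.0441  0.5528] T tool [0.0336 0.0305 0.0127]
tool delta to pin [ 0.0043 -0.0004 -0.    ] 0.0
door_top [218.8 277. ] 0.65 [ 0.3952 -0.0318  0.3515] [ 0.3011 -0.0521 -0.9522]
door_edge [129.  275.6] 0.61 [ 0.3951 -0.0318  0.3513] [ 0.0302 -0.0078 -0.9995]
pin_mark [233.7 266.4] 0.65 [ 0.395  -0.0318  0.3512] [ 0.3375 -0.0931 -0.9367]
```

View pics/k.png

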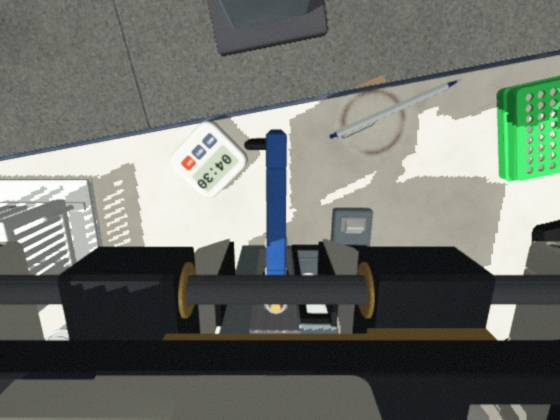

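The door hangs on the pins, leaf from (277,130) to (275,300), pin visible in the socket. Now I'll move outside the leaf, fingers closed, and down above the pull's height.

```bash
python3 -m inch '0.0 -0.04 0 0 0; 0.0275 -0.046 0 0 0; 0.0275 -0.046 0 0 0; 0.0275 -0.046 0 0 0; 0.0275 -0.046 0 0 0' 20
python3 -m inch '0 0 0.02 0 0; 0 0 0.04 0 0; 0 0 0.048 0 0; 0 0 0.048 0 0'
python3 -m inch '0 0.005 0 0 0; 0 0.01 0 0 0; 0 0.015 0 0 0; 0 0.02 0 0 0; 0 0.025 0 0 0'
python3 st.py
```

```text
clock: 16.65
position: [0.4326, -0.0843, 0.3715]
ee_rot: [0.281, 3.129, -0.0]
force: [-0.2, -0.3, -0.2]
width: 0.103
gripper_force: 0.0
clock: 17.05
position: [0.432, -0.0845, 0.3228]
ee_rot: [-0.281, -3.127, 0.001]
force: [-0.1, 0.7, 0.3]
width: 0.005
gripper_force: 0.0
clock: 17.55
position: [0.4366, -0.0596, 0.3239]
ee_rot: [0.282, 3.128, 0.0]
force: [1.0, 0.9, 0.5]
width: 0.004
gripper_force: 0.0
axis [ 0.4882 -0.069   0.3239] doorbot 0.026682312737530522 yaw -0.17949897380481114 F tool [-0.7772  1.0688 -0.503 ] T tool [-0.0038  0.0211  0.036 ]
tool delta to pin [-0.0236  0.02    0.    ] 0.04473050538308598
```

```bash
python3 -m inch '0.001 0.008 0 0 0; 0.002 0.016 0 0 0; 0.003 0.024 0 0 0; 0.003 0.032 0 0 0; 0.003 0.037 0 0 0'
python3 -m inch '-0.002 0.008 0 0 0; -0.006 0.016 0 0 0; -0.011 0.026 0 0 0; -0.017 0.035 0 0 0; -0.022 0.041 0 0 0'
python3 st.py
python3 - <<'E'
from h import *
np.set_printoptions(precision=4,suppress=True)
for c in("scene","top"):
  im=arm.get_image(c);
  for q in("door_top","door_edge","low_socket"):
    r=arm.place_of(c,q)
    if r: print(c,q,np.round(r[0]["point"],1),round(r[0]["conf"],2),onz(c,r[0]["point"],{"door_top":.174,"door_edge":.024,"low_socket":.038}[q]))
E
```

```text
clock: 18.05
position: [0.4402, -0.0223, 0.3236]
ee_rot: [-0.281, -3.129, -0.0]
force: [-0.3, -0.3, 0.1]
width: 0.008
gripper_force: 0.0
clock: 18.55
position: [0.47, 0.0141, 0.3236]
ee_rot: [0.281, 3.129, 0.0]
force: [0.0, 0.5, -1.2]
width: 0.003
gripper_force: 0.0
axis [0.5216 0.0048 0.3236] doorbot 0.02639289275983092 yaw -0.17903074205891797 F tool [0.0781 0.4715 1.2279] T tool [ 0.0102 -0.0055  0.0356]
tool delta to pin [-0.0038 -0.0585 -0.    ] 0.0
scene door_edge [265.1 262. ] 0.71 [0.4878 0.0502 0.024 ]
scene low_socket [224.7 268.1] 0.76 [ 0.5177 -0.05    0.038 ]
top low_socket [205.6 284.6] 0.47 [ 0.5246 -0.0565  0.038 ]
```

Door is at ~64° of the swing. Continuing over the catch in small steps.

```bash
python3 -m inch '-0.006 0.005 0 0 0; -0.012 0.009 0 0 0; -0.018 0.013 0 0 0; -0.023 0.016 0 0 0; -0.023 0.016 0 0 0'
python3 -m inch '-0.002 0.001 0 0 0; -0.004 0.002 0 0 0; -0.006 0.002 0 0 0; -0.006 0.002 0 0 0'; python3 st.py
python3 -m inch '-0.0015 0 0 0 0; -0.003 0 0 0 0; -0.003 0 0 0 0';python3 st.py
python3 -m inch '-0.0015 0 0 0 0; -0.003 0 0 0 0; -0.003 0 0 0 0';python3 st.py
```

```text
clock: 19.45
position: [0.4954, 0.0252, 0.3235]
ee_rot: [0.281, 3.129, -0.0]
force: [-0.9, 0.7, 0.8]
width: 0.008
gripper_force: 0.1
clock: 19.85
position: [0.5011, 0.0256, 0.3237]
ee_rot: [0.282, 3.128, 0.0]
force: [-0.2, 0.3, -0.4]
width: 0.004
gripper_force: 0.0
axis [0.5527 0.0162 0.3237] doorbot 0.026508091566658842 yaw -0.17993422891596114 F tool [0.2358 0.2919 0.382 ] T tool [-0.0139  0.0059 -0.0336]
tool delta to pin [ 0.0247 -0.0753 -0.    ] 0.0039655630689594545
clock: 20.15
position: [0.504, 0.0251, 0.3237]
ee_rot: [0.282, 3.129, 0.0]
force: [0.1, 0.0, -0.7]
width: 0.005
gripper_force: 0.0
axis [0.5556 0.0157 0.3237] doorbot 0.026485182971833443 yaw -0.17991478983314846 F tool [-0.1061  0.0304  0.6602] T tool [-0.0479 -0.0205  0.0066]
tool delta to pin [ 0.0276 -0.0753 -0.    ] 0.006617944527533837
clock: 20.45
position: [0.5069, 0.0245, 0.3237]
ee_rot: [0.282, 3.129, 0.0]
force: [-0.1, -0.1, -0.1]
width: 0.004
gripper_force: 0.0
axis [0.5586 0.0151 0.3237] doorbot 0.026470076678731025 yaw -0.1798894289027342 F tool [ 0.0948 -0.1169  0.1046] T tool [-0.0425 -0.029   0.0063]
tool delta to pin [ 0.0306 -0.0753 -0.    ] 0.002409972634040969
```

```bash
python3 -m inch '-0.002 0 0 0 0; -0.003 0 0 0 0; -0.003 0 0 0 0'
python3 -m inch '-0.002 0 0 0 0; -0.002 0 0 0 0'
python3 -m inch '-0.002 0 0 0 0; -0.002 0 0 0 0'; python3 st.py
```

```text
clock: 20.75
position: [0.5098, 0.024, 0.3236]
ee_rot: [0.282, 3.129, -0.0]
force: [0.6, -0.3, -1.1]
width: 0.005
gripper_force: 0.0
clock: 20.95
position: [0.5119, 0.0236, 0.3237]
ee_rot: [0.282, 3.129, -0.0]
force: [0.4, 0.5, -0.3]
width: 0.006
gripper_force: 0.0
clock: 21.15
position: [0.5138, 0.0233, 0.3237]
ee_rot: [0.282, 3.129, -0.0]
force: [-0.8, -0.6, 0.5]
width: 0.006
gripper_force: 0.0
axis [0.5655 0.0139 0.3237] doorbot 0.02645282552852557 yaw -0.17990450170655733 F tool [ 0.6657 -0.6966 -0.5054] T tool [ 0.0568 -0.0214  0.0338]
tool delta to pin [ 0.0376 -0.0753 -0.    ] 5.052723508924828e-05
```

```bash
python3 -m inch '-0.001 0 0 0 0; -0.002 0 0 0 0; -0.002 0 0 0 0'
python3 -m inch '-0.001 0 0 0 0; -0.001 0 0 0 0'
python3 -m inch '-0.001 0 0 0 0; -0.001 0 0 0 0'
cat > dr.py <<'E'
from h import *
np.set_printoptions(precision=4,suppress=True)
for c in("scene","top"):
  arm.get_image(c)
  for q,z in(("door_edge",.024),("door_top",.174),("low_socket",.038),("catch_mark",.027)):
    r=arm.place_of(c,q)
    if r: p=onz(c,r[0]["point"],z);print(c,q,np.round(r[0]["point"],1),round(r[0]["conf"],2),p,"phi",170-np.degrees(np.arctan2(p[1]+.054,p[0]-.519)))
E
python3 dr.py
```

```text
clock: 21.45
position: [0.5157, 0.0229, 0.3237]
ee_rot: [0.282, 3.129, -0.0]
force: [-0.0, 0.2, -0.1]
width: 0.005
gripper_force: 0.0
clock: 21.65
position: [0.5167, 0.0227, 0.3237]
ee_rot: [0.282, 3.129, -0.0]
force: [-0.1, -0.2, 0.1]
width: 0.006
gripper_force: 0.0
clock: 21.85
position: [0.5172, 0.0227, 0.3235]
ee_rot: [-0.282, -3.128, -0.0]
force: [-2.8, 0.7, 1.8]
width: 0.003
gripper_force: 1.5
scene door_edge [258.7 238.8] 0.76 [0.5439 0.0563 0.024 ] phi 92.7445978832253
scene door_top [205.4 249.7] 0.63 [0.5307 0.0097 0.174 ] phi 90.39237552645338
scene low_socket [222.5 269.5] 0.66 [ 0.5174 -0.0574  0.038 ] phi 285.98312352795097
scene catch_mark [252.8 256.3] 0.59 [0.513  0.0272 0.027 ] phi 75.74930921452217
```

```bash
for i in 1; do :; done
python3 -m inch '-0.001 0 0 0 0; -0.001 0 0 0 0'
python3 -m inch '-0.001 0 0 0 0; -0.001 0 0 0 0'
python3 -m inch '-0.001 0 0 0 0; -0.001 0 0 0 0'; python3 st.py
```

```text
clock: 22.55
position: [0.5176, 0.0225, 0.3234]
ee_rot: [-0.282, -3.126, -0.001]
force: [-9.7, 1.5, 7.0]
width: 0.007
gripper_force: 4.6
clock: 22.75
position: [0.5179, 0.0225, 0.3232]
ee_rot: [-0.282, -3.124, -0.001]
force: [-12.1, 2.5, 9.4]
width: 0.004
gripper_force: 6.3
clock: 22.95
position: [0.5183, 0.0224, 0.323]
ee_rot: [-0.281, -3.122, -0.001]
force: [-15.6, 2.5, 10.6]
width: 0.005
gripper_force: 8.1
axis [0.5699 0.0131 0.3227] doorbot 0.025829755303909574 yaw -0.1797668494204653 F tool [ 15.8884  -0.3399 -10.5282] T tool [0.0536 3.2325 0.2236]
tool delta to pin [ 0.0422 -0.0753  0.0003] 8.067481219768524
```

Stall position matches the leaf flat on the gasket. I'll back away and check that the door stays shut.

```bash
python3 -m inch '0.005 0 0 0 0; 0.015 0 0 0 0; 0.03 0 0 0 0; 0.045 0 0 0 0; 0.06 0 0 0 0'
python3 -m inch '0.02 0 -0.03 0 0; 0.02 0 -0.06 0 0; 0.02 0 -0.09 0 0; 0.02 0 -0.09 0 0'
python3 dr.py
python3 - <<'E'
from h import *
save("wrist","m")
im=arm.get_image("wrist")
r=arm.silhouettes("wrist","door")
for k in r[:1]:
  m=(k["region"]*255).astype(np.uint8);print(k["conf"],m.sum()/255)
  ys,xs=np.nonzero(m);print(xs.min(),xs.max(),ys.min(),ys.max())
# blue mask
b=((im[:,:,2].astype(int)-im[:,:,0]>25)).astype(np.uint8)
n,l,st,ce=cv2.connectedComponentsWithStats(b)
for i in range(1,n):
  if st[i,4]>150: print(st[i],ce[i])
for q in("catch_mark","door_edge","door_top","pin_mark","low_socket"):
  for k in arm.place_of("wrist",q)[:1]: print(q,np.round(k["point"],1),round(k["conf"],2),onz("wrist",k["point"],{"door_top":.174,"door_edge":.024,"pin_mark":.024,"low_socket":.038,"catch_mark":.027}[q]))
print(arm.observe()["position"])
E
```

```text
clock: 23.45
position: [0.461, 0.0328, 0.3238]
ee_rot: [0.282, 3.127, 0.0]
force: [-0.2, -0.5, -0.5]
width: 0.005
gripper_force: 0.0
clock: 23.85
position: [0.4429, 0.0362, 0.4171]
ee_rot: [0.281, 3.122, 0.005]
force: [1.1, -0.1, -0.3]
width: 0.005
gripper_force: 0.0
scene door_edge [259.1 240.2] 0.61 [0.5405 0.056  0.024 ] phi 91.06749163826521
scene door_top [203.2 249.4] 0.77 [0.5338 0.0046 0.174 ] phi 94.20784389765092
scene low_socket [222.4 268.3] 0.82 [ 0.5201 -0.0565  0.038 ] phi 235.402687238596
scene catch_mark [251.3 255. ] 0.64 [0.5175 0.0247 0.027 ] phi 78.90334271062146
top door_top [194.4 258.7] 0.73 [0.536 0.01  0.174] phi 94.91398231298777
top low_socket [206.  282.6] 0.63 [ 0.5235 -0.0507  0.038 ] phi 133.75599225389945
top catch_mark [203.4 254.1] 0.58 [0.5339 0.0324 0.027 ] phi 89.81191223089932
0.42 58.0
271 279 324 332
[260 100 180  35 457] [348.68271335 116.91247265]
[ 408  103  146  105 8055] [481.58597145 155.37690875]
[174 135  77  16 174] [213.31609195 142.27586207]
[  0 158 128  26 275] [ 63.58545455 170.30545455]
catch_mark [250.8 285.2] 0.63 [0.52911492 0.03124763 0.027     ]
door_top [332.  263.2] 0.5 [0.53231316 0.0086446  0.174     ]
[0.44180368 0.0363791  0.41364063]
```

```bash
python3 -m inch '-0.03 0 0 0 0; -0.06 -0.01 0 0 0; -0.06 -0.01 0 0 0; -0.06 -0.01 0 0 0'
python3 - <<'E'
from h import *
np.set_printoptions(precision=4,suppress=True)
im=arm.get_image("wrist");cv2.imwrite("pics/n.png",im[:,:,::-1])
i=im.astype(int);b=((i[:,:,2]-i[:,:,0]>25)&(i[:,:,2]>i[:,:,1]+12)).astype(np.uint8)
n,l,st,ce=cv2.connectedComponentsWithStats(b)
for k in range(1,n):
  if st[k,4]>150: print(k,st[k],ce[k])
# blue door columns
for c in range(200,400,15):
  r=np.nonzero(b[150:290,c])[0]+150
  if len(r): print(c,r.min(),r.max(),len(r),"top-back",onz("wrist",(r.max(),c),.174)[:2], "colmax px",im[r.max()-2,c])
for q in("catch_mark","door_top","door_edge"):
  for k in arm.place_of("wrist",q)[:1]: print(q,np.round(k["point"],1),round(k["conf"],2),onz("wrist",k["point"],{"door_top":.174,"door_edge":.024,"catch_mark":.027}[q]))
print(arm.observe()["position"])
E
```

```text
clock: 25.15
position: [0.499, 0.0155, 0.4133]
ee_rot: [-0.284, -3.128, 0.001]
force: [-0.1, -1.1, -0.8]
width: 0.006
gripper_force: 0.0
1 [267  49 159  34 407] [348.2015  64.8919]
3 [176  83  82  17 168] [217.0655  90.7262]
11 [  0 119  74  16 152] [ 37.4474 125.9803]
14 [ 218  205  119   42 2158] [273.6006 222.874 ]
230 213 240 28 top-back [ 0.5059 -0.021 ] colmax px [11 26 55]
245 205 245 24 top-back [ 0.5118 -0.0109] colmax px [20 37 60]
260 205 218 14 top-back [0.4931 0.0042] colmax px [56 75 96]
275 205 270 28 top-back [0.536  0.0075] colmax px [19 35 58]
290 206 219 14 top-back [0.4978 0.0255] colmax px [54 74 93]
305 205 245 25 top-back [0.5198 0.0331] colmax px [14 30 50]
320 234 245 12 top-back [0.5218 0.0441] colmax px [19 34 60]
335 243 245 3 top-back [0.5238 0.0551] colmax px [28 41 63]
catch_mark [203.  295.8] 0.56 [0.5266 0.0342 0.027 ]
door_top [101.3 488. ] 0.73 [0.4406 0.168  0.174 ]
door_edge [207.9 316.7] 0.92 [0.5382 0.0585 0.024 ]
[0.4983 0.0162 0.4136]
```

```bash
python3 - <<'E'
from h import *
im=arm.get_image("wrist").astype(int)
for c in(240,270,285,295,305): print(c,[tuple(im[r,c]) and ''.join(f"{v:4d}" for v in im[r,c]) for r in range(186,214,2)])
e=[onz("wrist",(204.5,c),.024) for c in(245,305)];d=e[1]-e[0];print(e,np.degrees(np.arctan2(d[1],d[0])))
R0=R.from_euler('z',.163)
for p in e: print(R0.apply(p-[.594,-.0304,0])*1000)
print(R0.apply(np.array([.519,-.054,0])-[.594,-.0304,0])*1000)
E
```

```text
240 [' 230 228 216', ' 227 225 209', ' 195 192 176', ' 192 190 173', ' 173 171 155', ' 151 147 133', ' 151 148 134', ' 149 147 134', ' 148 147 134', ' 104 108 106', '  25  35  58', '  59  60  63', '  65  66  66', '  54  60  69']
270 [' 149 149 134', ' 147 144 132', ' 150 148 135', ' 149 146 134', ' 152 150 137', ' 152 146 137', ' 147 144 131', ' 151 150 136', ' 149 147 133', ' 126 128 121', '  23  38  59', '  20  34  58', '  19  42  71', '  29  58 100']
285 ['  62  68  72', '  79  86  89', '  83  92  94', '  79  86  88', ' 115 114 114', ' 114 117 114', ' 113 113 114', ' 116 117 115', ' 120 122 121', ' 113 116 114', '  27  39  61', '  14  30  57', '  18  36  71', '  31  59 100']
295 ['  56  66  67', '  79  89  88', '  84  94  95', '  79  87  87', ' 120 122 118', ' 129 130 122', ' 132 131 124', ' 135 136 129', ' 160 160 153', ' 141 144 137', '  33  44  64', '  23  37  60', '  22  40  71', '  33  60 101']
305 ['  59  64  67', '  81  87  90', '  84  95  97', '  80  92  92', '  85  92  94', '  84  92  93', '  86  97  96', '  84  92  94', '  81  88  91', '  79  87  90', '  27  43  61', '  15  29  55', '  15  31  54', '  17  33  55']
[array([ 0.51880046, -0.02623443,  0.024     ]), array([0.53170405, 0.0452358 , 0.024     ])] 79.76578551060365
[-74.87874697  -8.09296495  24.        ]
[-73.74432547  64.52390743  24.        ]
[-70.17607818 -35.45811686   0.        ]
```

Door edge is straight, parallel to the cabinet front within 1°, with the catch crest visible just in front of its face; nothing is being touched. Handing in.

```bash
python3 -c "
from cell import arm
print(arm.sign_off())"
```

```text
the job is handed in; nothing more can be done
None
```

I hung the blue door on both pins and pressed it down until the force readings showed the retainer snap. I then swung it shut over the sill catch and let go. After I backed off, the last pictures showed it staying shut, within about 1° of the cabinet front; the job is handed in.

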